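# Turn the sample carousel to the scanner and start the reading

## Robot

A 6-joint arm with a two-finger parallel gripper is mounted at the origin on the work surface. World frame = base frame: x ahead of the robot, y to its left, z up, the work surface at z = 0. Lengths are in m, angles in rad, forces in N, time in s.
With the tool pointing down it reaches from about 0.425 to 0.95 m from the base axis. Payload 3.5 kg.
Tool frame: the origin (TCP) lies midway between the tips of the shut fingers; the grasp point (between the pads) lies 19 mm behind it; x points along the fingers, z is the direction in which the jaws open and shut, and the axes are right-handed (so a half turn about x gives the same grasp; the last joint's range is limited). The gripper opens to 85 mm and grips with 20 to 120 N. Pads are 22 mm wide; open, the fingers measure 114 mm over their backs; the gripper's body (76 mm by 85 mm) begins 54 mm behind the grasp point. The pads swing forward as they close: fully open they stand 13 mm farther back than shut.
Start: joints at [-1.402, 0.286, 1.577, -0, 1.279, -0.15], TCP at [0.212, -0.641, 0.231] pointing down, gripper open.
Joint ranges: [-2.77, 2.77], [-0.9, 2.22], [0.21, 2.48], [-1.53, 4.67], [0.24, 2.81], [-2.84, 2.84]. Speed limits (rad/s): [2.79, 2.79, 3.14, 3.14, 3.14, 3.14].

## Interface

Orientations are given as a unit quaternion [x, y, z, w].
In Python, from plant import readout, eyes, ctrl gives the robot as it stands.
- The arm moves only by the tool move_arm, never from a script. Its argument "commands" is a list of rows, each a list of 7 numbers: the turn, a rotation vector about the world's x, y, z in rad, then the shift along the world's x, y, z in mm, then the closure in counts, from 0 (fully open) to 255 (shut). A call has 1 to 12 rows; each row is the pose to reach, as a shift and turn from the pose measured when the call began; what a row does not reach only later rows make up. A row lasts 1/10 s, in which the tool goes at most 50 mm and 8.59 degrees, less where a joint would pass 70% of its speed; a pose out of reach is approached as far as the arm can. A call with a gripper value outside its range is refused whole. The fingers move at their own pace and stop on an object; "newtons" is the grip in N (left out, the last holds). Time passes only in rows, so rows that repeat a pose let the fingers close. It gives the time, the measured TCP pose, the force and the opening at its end, in the units of the state.
- readout.get_state(): the state, without advancing time (a new reading comes with each control period).
- eyes.read_camera(name): name is "scene" or "top"; returns a dict with "color" (400x640x3 uint8, red, green, blue), "depth" (400x640 float32, m along the optical axis (not along the pixel's ray), 0 where there is no reading), "K" (3x3 intrinsics, pixels), "eye" and "attitude" of the camera in the world. Camera axes: x right, y down, z forward; pixel columns grow to the right and rows downward; lengths in m; the calibration is good to about 2 mm. A picture is of the moment at which its call begins.
- ctrl.sign_off(): hands the job in, once; it reports no verdict.
The state is a dict: "time": time; "qpos": joint angles; "dq": joint speeds; "joint_efforts": joint torques, N m; "eef_pos": TCP position; "tcp_rot": TCP orientation; "contact_force": force on the tool from outside, world axes, zero at the start; "wrist_torque": the same for the moment, N m; "opening": opening from 0.0 (shut) to 1.0 (fully open).
Only numpy, scipy, OpenCV 4.12 (cv2) and the standard library are available. Lean on these libraries where they do the work, as an engineer would, in place of code of your own. Each camera call takes 0.05 s, during which the arm holds its last target.

## Task

Turn the sample carousel by pushing gently on its blue arms with a fingertip until the red-capped tube stands squarely in front of the scanner's window, in line with the yellow stripe. Only then press the green start button on the console and let it spring back. Do not grip the carousel, do not push against or lift the tubes, and leave the red button and everything else on the counter alone.

Things in the scene. Friction and masses are not known exactly. Their poses are not given: they have to be found in the camera images.
- station: Fixed white reading station. Origin on the table under the carousel's axis; its +x points from the axis to the scanner. Base plate 14 thick, x from -80 to 190, y from -80 to 80. A yellow stripe on the plate runs from the scanner towards the axis. Sizes in mm.
- scanner (a point): Centre of the top of the scanner, a fixed white box on the station's plate, 55 deep, 70 wide, from 135 to 190 from the axis, top 109 above the table. Yellow stripe along its top, dark window on the side facing the carousel. Sizes in mm.
- rotor: Carousel: grey disc of radius 70 with four white square sockets, 54 above the table, and four blue arms, one of each on its +x, +y, -x, -y axes. It turns about the vertical axis through its origin (16 above the table), either way, no stops; about 1 N at an arm's end turns it and it stays where left. The +x socket is empty. Sizes in mm.
- spoke_end (a point): Middle of the outer end of the carousel's +x arm (the one by the empty socket), 115 from the axis, 48 above the table. All four arms are alike: blue bars 12 wide, from 61 to 115 from the axis, 40 to 56 above the table, and 26 clear above the station's plate. Sizes in mm.
- tube_red_mid (a point): The red-capped tube, 13 across, 65 tall, with a 17 wide cap, standing loose in one of the carousel's sockets (30 deep, 0.8 play all round, centre 50 from the axis). The point is on the tube's axis half-way up, 56.5 above the table; the cap's top is at 89. Sizes in mm.
- tube_green_mid (a point): The green-capped tube, 13 across, 65 tall, with a 17 wide cap, standing loose in one of the carousel's sockets (30 deep, 0.8 play all round, centre 50 from the axis). The point is on the tube's axis half-way up, 56.5 above the table; the cap's top is at 89. Sizes in mm.
- tube_white_mid (a point): The white-capped tube, 13 across, 65 tall, with a 17 wide cap, standing loose in one of the carousel's sockets (30 deep, 0.8 play all round, centre 50 from the axis). The point is on the tube's axis half-way up, 56.5 above the table; the cap's top is at 89. Sizes in mm.
- read_spot (a point): Where the middle of a tube stands when it is squarely in front of the scanner's window: 50 from the carousel's axis along the station's +x, 56.5 above the table. Sizes in mm.
- console: Fixed grey console box, 90 x 140 x 35, standing to the left or right of the station. Origin: centre of its underside. It carries a green button (start) at x -5, y +36 and a red button (stop) at x -5, y -36 in its own axes. Sizes in mm.
- start_top (a point): Centre of the top face of the round green start button, 28 across, pressed straight down. 6 of travel against a spring, about 5 N when fully down. Sizes in mm.
- start (a joint): Travel of the green start button in m: 0 released, 0.006 fully down; it counts as pressed from 0.004 and springs back.
- stop (a joint): Travel of the red stop button in m: 0 released, 0.006 fully down. Same make as the green one, 72 from it.
- slide_box: Bystander: flat blue box of microscope slides with a paper label, 90 x 130 x 30, loose. Origin: centre of its underside. Sizes in mm.
- meter: Bystander: white hand-held meter with a dark display, 100 x 55 x 24, lying loose. Origin: centre of its underside. Sizes in mm.
- pen: Bystander: black pen, 135 long, 13 thick, lying loose along its x. Origin: centre of its underside. Sizes in mm.
- jar: Bystander: clear specimen jar with an orange lid, 52 across, 60 high, loose. Origin: centre of its underside. Sizes in mm.
- reagent: Bystander: amber bottle with a white cap, 42 across, 85 high, loose. Origin: centre of its underside. Sizes in mm.
- pot: Bystander: open white pot, 56 across, 50 high, loose. Origin: centre of its underside. Sizes in mm.
- tube_red: The same red-capped tube as a body; origin at the centre of its foot, 24 above the table. Sizes in mm.
- tube_green: The same green-capped tube as a body; origin at the centre of its foot, 24 above the table. Sizes in mm.
- tube_white: The same white-capped tube as a body; origin at the centre of its foot, 24 above the table. Sizes in mm.
There are look-alikes about, which are no part of the job. What is shaped like the console but pink is not meant.

How it is judged:
On the way, in this order (a step that is already met when the one before it is completed fails the run):
1. the red-capped tube stands still in front of the scanner (horizontal distance between tube_red_mid and read_spot below 0.008 m and angular speed of rotor below 0.05 rad/s), for 0.3 s.
2. the green start button is pressed (all of step 1 and value of joint start above 0.004 m), for 0.1 s.
At the end, for the whole second after the job is handed in: The red-capped tube's middle is within 8 mm (horizontally) of the reading spot and the carousel is at rest; the green button has been pressed after that and is released; all three tubes stand upright and seated in their sockets; nothing else has moved by 20 mm (all of step 1 and value of joint each of start, stop below 0.002 m and z of each of tube_red_mid, tube_green_mid, tube_white_mid in the frame of rotor below 0.046 m and angle between each of tube_red_mid, tube_green_mid, tube_white_mid's own z axis and vertical below 0.2 rad and distance of each of slide_box, meter, pen, jar, reagent, pot from where it was at the start of the episode below 0.02 m); the robot touches nothing.
It fails at once if the start button is pressed while the red-capped tube is not in front of the scanner (value of joint start above 0.003 m and horizontal distance between tube_red_mid and read_spot above 0.01 m).
It fails at once if the stop button is pressed (value of joint stop above 0.003 m).
It fails at once if the carousel is gripped or shoved hard (over 15 N) (contact force between the fingers and rotor above 15 N).
It fails at once if a tube is lifted, tipped in its socket, or touched by the fingers with more than 2 N (z of any of tube_red_mid, tube_green_mid, tube_white_mid in the frame of rotor above 0.05 m or angle between any of tube_red_mid, tube_green_mid, tube_white_mid's own z axis and vertical above 0.25 rad or contact force between the fingers and tube_red above 2 N or contact force between the fingers and tube_green above 2 N or contact force between the fingers and tube_white above 2 N).
It fails at once if another thing on the counter is moved by more than 20 mm (distance of any of slide_box, meter, pen, jar, reagent, pot from where it was at the start of the episode above 0.02 m).
It also fails if it takes over 64 s, if anything falls off the work surface, if the arm or the gripper's body presses on something with over 40 N, if the wrist force passes 120 N, or if a joint passes its speed limit or range.

## Working session

There is one attempt and no reset: what is moved stays moved. The work goes in short steps, Python scripts to look and compute and a tool call to move; the robot and the scene stay as the last step left them, time stands still between calls to the robot, and variables do not carry over. Pictures are saved under pics/ and viewed, and the job is handed in when it is done.

Besides the shell and the picture viewer there is one more tool, called after "Request:" by a JSON object that holds its "name" and its "arguments", one argument or row to a line. move_arm: Moves the arm, as the interface text tells. Its arguments: {"type":"object","properties":{"commands":{"type":"array"},"newtons":{"type":"number"}},"required":["commands"]}

```bash
mkdir -p pics; cat > h.py <<'E'
import numpy as np,cv2
from scipy.spatial.transform import Rotation as R
from plant import readout,eyes,ctrl
def cam(n,save=None):
    c=eyes.read_camera(n)
    if save: cv2.imwrite('pics/'+save,c['color'][:,:,::-1])
    return c
def rot(c):
    a=np.array(c['attitude'],float)
    return a if a.shape==(3,3) else R.from_quat(a).as_matrix()
def cloud(c):
    d=c['depth'];v,u=np.indices(d.shape);K=c['K']
    p=np.stack([(u-K[0][2])/K[0][0]*d,(v-K[1][2])/K[1][1]*d,d],-1)
    return p@rot(c).T+np.array(c['eye'])
def proj(c,P):
    p=(np.atleast_2d(P)-np.array(c['eye']))@rot(c);K=np.array(c['K']);q=p@K.T
    return q[:,:2]/q[:,2:]
E
python3 - <<'E'
from h import *
for n in('scene','top'):
    c=cam(n,n+'0.png');print(n,c['K'],c['eye'],c['attitude'])
    np.savez('pics/'+n+'0.npz',**c)
print(readout.get_state())
E
```

```text
scene [[368.22666177   0.         320.88537718]
 [  0.         368.22666177 199.82761669]
 [  0.           0.           1.        ]] [ 1.16663106 -0.15938345  0.96138325] [ 0.74680302  0.58198568 -0.19830354 -0.25348297]
top [[497.08345197   0.         318.8472592 ]
 [  0.         497.08345197 202.280787  ]
 [  0.           0.           1.        ]] [ 2.41671897e-01 -1.18124458e-04  1.66963490e+00] [ 0.71157601 -0.69697323  0.05463635 -0.07001972]
{'time': 0.1, 'qpos': array([-1.40200457e+00,  2.87140540e-01,  1.57802654e+00,  1.84846706e-05,
        1.27860692e+00, -1.50039902e-01]), 'dq': array([ 0.00120348, -0.00016446, -0.00294718, -0.00060609, -0.00043162,
        0.00121253]), 'joint_efforts': array([ 1.61151278e-03, -4.07290614e+01, -2.93699777e+01, -1.42914873e-04,
        3.39240200e-03, -4.00066455e-06]), 'eef_pos': array([ 0.21148971, -0.64038813,  0.23004538]), 'tcp_rot': array([ 0.4148353 ,  0.57357542, -0.41374598,  0.57248334]), 'contact_force': array([0.17539859, 0.2474716 , 0.15173468]), 'wrist_torque': array([-0.04738812, -0.0425341 ,  0.00341069]), 'opening': 0.9947868688736359}
```

View pics/scene0.png

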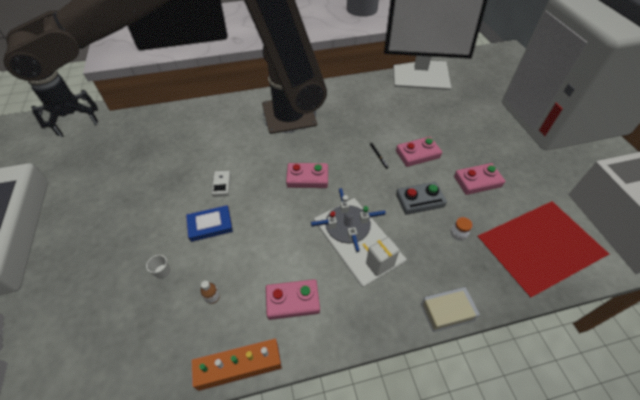

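View pics/top0.png

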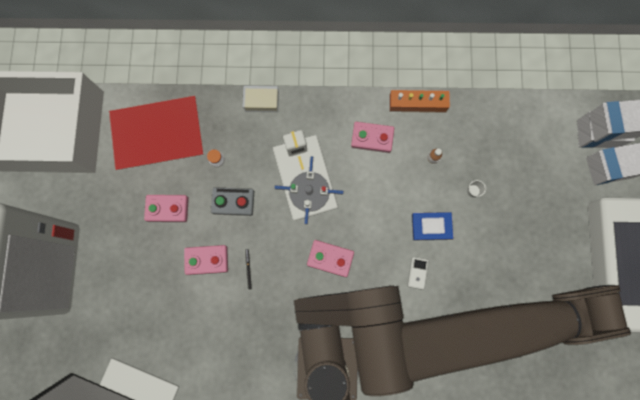

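The scene view shows the carousel at about (348,225), the scanner at (380,257) and the grey console at (421,197). In the top view they are at (309,190), (294,143) and (231,201). I'll enlarge both views.

```bash
python3 - <<'E'
from h import *
a=cv2.imread('pics/scene0.png')[170:290,290:450];b=cv2.imread('pics/top0.png')[120:240,200:360]
cv2.imwrite('pics/z0.png',np.vstack([cv2.resize(x,None,fx=2.5*1,fy=2.5,interpolation=cv2.INTER_CUBIC) if 0 else cv2.resize(x,(400*1,300),interpolation=cv2.INTER_CUBIC) for x in(a,b)]))
cv2.imwrite('pics/z1.png',cv2.resize(b,(800,600),interpolation=cv2.INTER_CUBIC))
cv2.imwrite('pics/z2.png',cv2.resize(a,(800,600),interpolation=cv2.INTER_CUBIC))
E
```

```text
(no output)
```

View pics/z1.png

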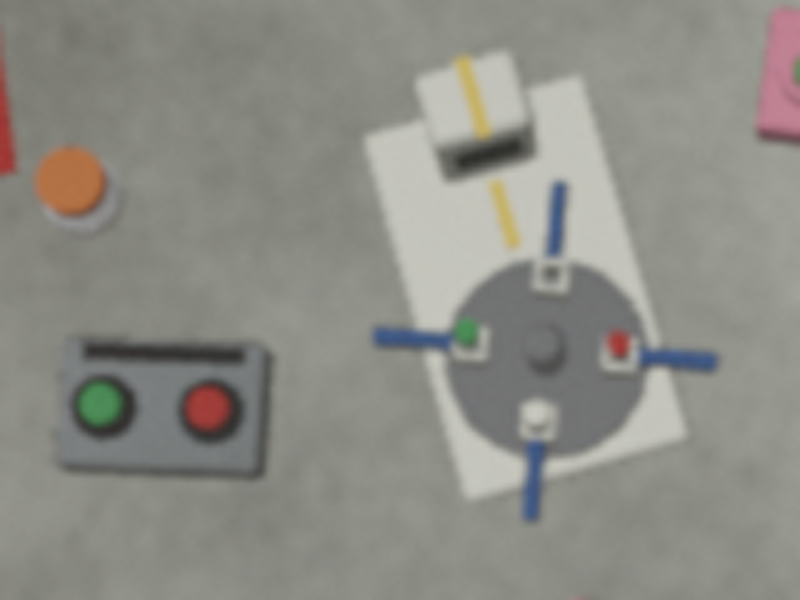

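View pics/z2.png

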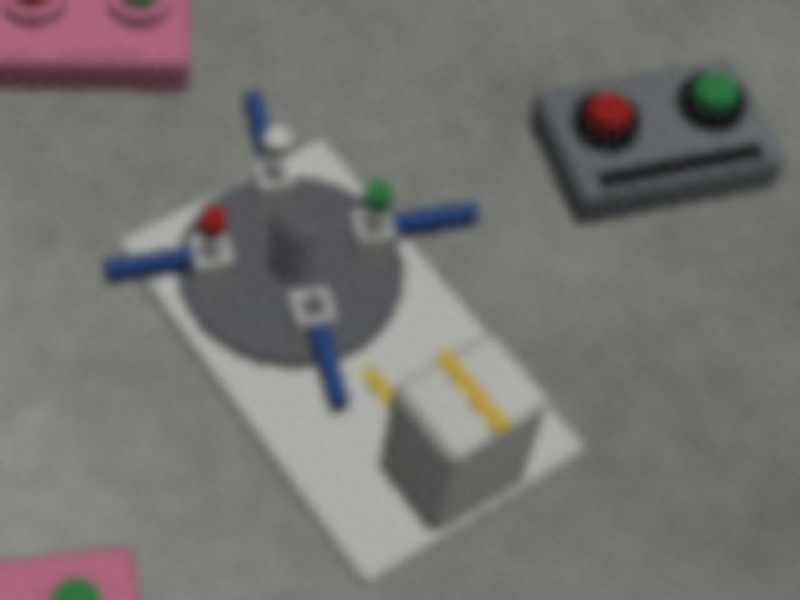

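The top view shows the red tube on the −y side. The empty socket's arm is nearly at the scanner, and the scanner is rotated towards +y. I'll fit the poses from depth and colour.

```bash
cat >> h.py <<'E'
def masks(c):
    hsv=cv2.cvtColor(c['color'],cv2.COLOR_RGB2HSV).astype(int);H,S,V=hsv[...,0],hsv[...,1],hsv[...,2]
    return dict(blue=(H>100)&(H<130)&(S>110),yel=(H>18)&(H<32)&(S>110)&(V>110),
      green=(H>45)&(H<85)&(S>90),red=((H<8)|(H>172))&(S>130),white=(S<25)&(V>165))
def circ(P):
    A=np.c_[2*P,np.ones(len(P))];s=np.linalg.lstsq(A,(P**2).sum(1),rcond=None)[0]
    return s[:2],np.sqrt(s[2]+s[0]**2+s[1]**2)
E
cat > meas.py <<'E'
from h import *
def blobs(c,name,cl,zmin=.01,reg=(.3,.8,-.3,.4)):
    m=masks(c)[name];x=cl
    m&=(x[...,0]>reg[0])&(x[...,0]<reg[1])&(x[...,1]>reg[2])&(x[...,1]<reg[3])&(x[...,2]>zmin)
    n,l,s,cc=cv2.connectedComponentsWithStats(m.astype(np.uint8),connectivity=8)
    for i in range(1,n):
        if s[i,4]<6: continue
        p=x[l==i];print(name,s[i,4],'px',cc[i].round(1),'med',np.median(p,0).round(4),'min',p.min(0).round(3),'max',p.max(0).round(3))
if __name__=='__main__':
    import sys
    for n in('top','scene'):
        c=cam(n);cl=cloud(c);print(n)
        for k in('blue','yel','green','red'): blobs(c,k,cl)
E
python3 meas.py
```

```text
top
blue 9 px [311. 163.] med [0.6618 0.0677 0.0567] min [0.649 0.067 0.053] max [0.675 0.068 0.059]
blue 22 px [281.8 187.3] med [0.578  0.1613 0.0555] min [0.574 0.143 0.047] max [0.582 0.182 0.062]
blue 21 px [336.  191.4] med [ 0.5676 -0.0176  0.0569] min [ 0.563 -0.034  0.051] max [0.569 0.006 0.066]
blue 7 px [306.6 210.3] med [0.5014 0.0769 0.0576] min [0.497 0.077 0.052] max [0.506 0.08  0.063]
blue 207 px [416.7 225.9] med [ 0.4604 -0.287   0.0293] min [ 0.417 -0.3    0.018] max [ 0.504 -0.273  0.04 ]
blue 9 px [305.9 218.8] med [0.472  0.0794 0.0581] min [0.463 0.079 0.051] max [0.485 0.082 0.063]
yel 18 px [294.1 138.6] med [0.7292 0.1229 0.1103] min [0.706 0.116 0.104] max [0.752 0.13  0.117]
yel 10 px [301.  164.2] med [0.6668 0.1035 0.0156] min [0.654 0.1   0.013] max [0.683 0.108 0.018]
green 27 px [362.3 133.8] med [ 0.7661 -0.1018  0.0574] min [ 0.758 -0.112  0.05 ] max [ 0.776 -0.095  0.068]
green 11 px [292.8 185.8] med [0.5766 0.1233 0.0871] min [0.57  0.12  0.082] max [0.583 0.129 0.098]
green 55 px [219.6 200.3] med [0.5293 0.3671 0.057 ] min [0.517 0.355 0.047]
[... 1578 characters left out ...]
08.7] med [0.5807 0.1208 0.0895] min [0.574 0.117 0.08 ] max [0.585 0.128 0.093]
green 49 px [304.8 290.3] med [ 0.7716 -0.1043  0.0583] min [ 0.762 -0.114  0.055] max [ 0.78  -0.095  0.062]
red 35 px [410.4 145.5] med [0.3383 0.3708 0.0581] min [0.325 0.359 0.048] max [0.346 0.389 0.063]
red 40 px [296.1 167. ] med [ 0.339 -0.037  0.058] min [ 0.325 -0.048  0.05 ] max [ 0.349 -0.026  0.064]
red 61 px [411.3 192.4] med [0.5324 0.2923 0.0562] min [0.52  0.281 0.045] max [0.542 0.312 0.062]
red 14 px [332.5 213.5] med [0.5745 0.0235 0.0905] min [0.569 0.018 0.087] max [0.578 0.029 0.093]
red 82 px [277.3 293.4] med [ 0.7618 -0.175   0.0582] min [ 0.748 -0.187  0.048] max [ 0.773 -0.162  0.062]
```

```bash
cat > fit.py <<'E'
from h import *
def fit():
    out=[]
    for n in('top','scene'):
        c=cam(n);cl=cloud(c);m=masks(c)
        near=np.hypot(cl[...,0]-.575,cl[...,1]-.073)<.13
        B=cl[m['blue']&near&(cl[...,2]>.04)&(cl[...,2]<.07)][:,:2]
        # rotor fit: cross of 4 arms
        from scipy.optimize import least_squares
        def res(p):
            d=B-p[:2];a=np.arctan2(d[:,1],d[:,0])-p[2];a=(a+np.pi/4)%(np.pi/2)-np.pi/4
            return np.hypot(d[:,0],d[:,1])*np.sin(a)
        best=min((least_squares(res,[.575,.073,np.radians(t)],loss='soft_l1',f_scale=.004) for t in(-30,0,30)),key=lambda r:r.cost)
        x,y,t=best.x
        rr=np.hypot(*(B-best.x[:2]).T)
        # yellow
        Y=cl[m['yel']&(np.hypot(cl[...,0]-.575,cl[...,1]-.073)<.22)&(cl[...,2]>.008)]
        Yh=Y[Y[:,2]>.1];Yl=Y[Y[:,2]<.03]
        l=cv2.fitLine(Y[:,:2].astype(np.float32),cv2.DIST_HUBER,0,.01,.01).ravel();sa=np.degrees(np.arctan2(l[1],l[0]))
        if l[0]<0: sa=(sa+360)%360-180
        g=[np.median(cl[m[k]&(cl[...,2]>.075)&(np.hypot(cl[...,0]-x,cl[...,1]-y)<.07)],0) for k in('red','green')]
        P=(np.hypot(cl[...,0]-x,cl[...,1]-y)<.22)&m['white']&(cl[...,2]>.007)&(cl[...,2]<.022)
        rect=cv2.minAreaRect(cl[P][:,:2].astype(np.float32)*1000)
        print(n,'axis',np.round([x,y],4),'rot',np.degrees(t).round(1),'rmax',rr.min().round(3),rr.max().round(3),'stripe ang',sa.round(1),'stripe mid',Yh.mean(0).round(4),'ang from axis',np.degrees(np.arctan2(*(Yh.mean(0)[[1,0]]-[y,x]))).round(1),'rect',rect)
        for k,q in zip('RG',g): print('  ',k,q.round(4),'r',np.hypot(q[0]-x,q[1]-y).round(4),'ang',np.degrees(np.arctan2(q[1]-y,q[0]-x)).round(1))
fit()
s=readout.get_state();print(s['time'],s['eef_pos'].round(4),R.from_quat(s['tcp_rot']).as_matrix().round(3).tolist(),s['contact_force'].round(2),s['opening'])
E
python3 fit.py
```

```text
top axis [0.572  0.0735] rot -3.5 rmax 0.065 0.11 stripe ang 17.8 stripe mid [0.7282 0.1226 0.1096] ang from axis 17.5 rect ((625.9578247070312, 91.56492614746094), (268.072998046875, 157.94898986816406), 17.454557418823242)
   R [0.5709 0.025  0.0895] r 0.0485 ang -91.4
   G [0.576  0.1229 0.09  ] r 0.0496 ang 85.4
scene axis [0.5768 0.0716] rot -3.3 rmax 0.064 0.112 stripe ang 17.3 stripe mid [0.7296 0.1222 0.1119] ang from axis 18.3 rect ((628.1549072265625, 90.6072998046875), (258.98162841796875, 148.4030303955078), 17.462120056152344)
   R [0.5722 0.0229 0.0895] r 0.0489 ang -95.4
   G [0.5795 0.1215 0.0892] r 0.0499 ang 86.9
0.3 [ 0.2116 -0.6407  0.2308] [[-0.0, 0.95, 0.313], [0.001, 0.313, -0.95], [-1.0, 0.0, -0.001]] [ 0.15  0.66 -0.48] 1.002155400610441
```

Both views agree to within about 5 mm. The axis is at about (0.5745, 0.0725), the station points at 17.5°, and the rotor is at −3.4°, so the carousel has to turn by +110.9°. I'll push the green tube's arm (+y) counter-clockwise, on the side away from the scanner. First I'll shut the gripper and move above the start point.

Request:
{"name": "move_arm", "arguments": {
  "commands": [
    [0,0,0,45,89,0,255],
    [0,0,0,68,134,0,255],
    [0,0,0,90,179,0,255],
    [0,0,0,113,223,0,255],
    [0,0,0,135,268,0,255],
    [0,0,0,158,313,0,255],
    [0,0,0,180,357,0,255],
    [0,0,0,203,402,0,255],
    [0,0,0,225,447,0,255],
    [0,0,0,248,491,0,255],
    [0,0,0,270,536,0,255],
    [0,0,0,292,580,0,255]
  ],
  "newtons": 20
}}

```text
time: 1.5
eef_pos: [0.482, -0.1031, 0.2313]
tcp_rot: [0.415, 0.573, -0.414, 0.573]
contact_force: [0.8, -0.8, 0.1]
opening: -0.001
```

```bash
python3 -c "
from h import *
s=readout.get_state();print(s['time'],s['eef_pos'],s['qpos'].round(2),s['opening'],s['contact_force'].round(2),(np.array([.617,.163,.231])-s['eef_pos'])*1000)"
```

```text
1.5 [ 0.48197958 -0.10307706  0.23125775] [-0.42 -0.12  2.01  0.    1.25  0.83] -0.0010903631169251185 [ 0.79 -0.79  0.06] [ 1.35020417e+02  2.66077064e+02 -2.57753836e-01]
```

Request:
{"name": "move_arm", "arguments": {
  "commands": [
    [0,0,0,25,44,0,255],
    [0,0,0,48,89,0,255],
    [0,0,0,70,133,0,255],
    [0,0,0,92,177,0,255],
    [0,0,0,113,222,0,255],
    [0,0,0,135,266,0,255],
    [0,0,0,135,266,-30,255],
    [0,0,0,135,266,-70,255],
    [0,0,0,135,266,-110,255],
    [0,0,0,135,266,-130,255],
    [0,0,0,135,266,-130,255]
  ]
}}

```text
time: 2.6
eef_pos: [0.6138, 0.1627, 0.0964]
tcp_rot: [0.412, 0.575, -0.416, 0.571]
contact_force: [-0.7, -0.3, -0.6]
opening: -0.004
```

```bash
python3 -c "
from h import *
for n,(r,k) in dict(scene=((170,290),(290,450)),top=((120,240),(200,360))).items():
  c=cam(n);cv2.imwrite('pics/a_%s.png'%n,cv2.resize(c['color'][r[0]:r[1],k[0]:k[1],::-1],(640,480),interpolation=cv2.INTER_CUBIC))
s=readout.get_state();print(s['time'],s['eef_pos'],s['contact_force'].round(2))"
```

```text
2.7 [0.61726217 0.16295434 0.10164661] [0.49 0.19 0.34]
```

View pics/a_scene.png

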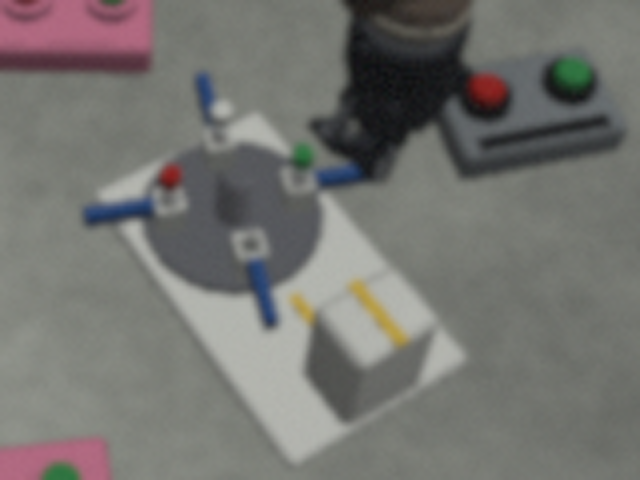

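View pics/a_top.png

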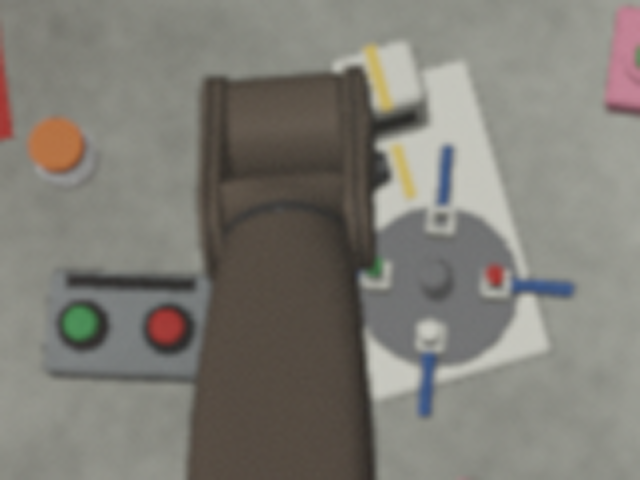

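In the scene view the shut gripper's knuckle sticks out sideways at about (325,130), towards the tubes. I'll measure how high it sits before going lower.

```bash
python3 -c "
from h import *
s=readout.get_state();T=R.from_quat(s['tcp_rot']).as_matrix();o=s['eef_pos']
c=cam('scene');cl=cloud(c)
q=(cl-o)@T
m=(c['depth']>0)&(np.linalg.norm(cl-o,axis=-1)<.2)&(cl[...,2]>.07)&(c['color'].max(-1)<110)
p=q[m]*1000
for a in range(-10,150,10):
  b=p[(-p[:,0]>=a)&(-p[:,0]<a+10)]
  if len(b): print('h',a,len(b),'y',np.percentile(b[:,1],[2,98]).round(),'z',np.percentile(b[:,2],[2,98]).round(), b[:,2].max().round())
"
```

```text
h -10 32 y [ 14. 119.] z [ 76. 116.] 127.0
h 0 18 y [  5. 117.] z [ -3. 109.] 109.0
h 10 23 y [-7.  9.] z [-13.  13.] 13.0
h 20 13 y [2. 9.] z [-4. 14.] 14.0
h 30 12 y [ 4. 10.] z [-6. 11.] 12.0
h 40 17 y [ 5. 12.] z [-22.  22.] 26.0
h 50 58 y [-12.  11.] z [-34.  33.] 36.0
h 60 42 y [ 0. 15.] z [-41.  41.] 41.0
h 70 44 y [ 5. 16.] z [-52.  50.] 51.0
h 80 67 y [-10.  16.] z [-59.  61.] 62.0
h 90 92 y [-13.  17.] z [-57.  62.] 62.0
h 100 50 y [-6. 18.] z [ 9. 47.] 48.0
h 110 35 y [-10.  11.] z [17. 42.] 42.0
h 120 20 y [-9. 27.] z [15. 38.] 39.0
h 130 57 y [-17.  36.] z [-7. 37.] 38.0
h 140 82 y [-22.  36.] z [-12.  37.] 38.0
```

Knuckles stay clear of the caps (at cap-top height they reach about ±26 mm, and 41 mm is available). I'll work out the arc waypoints.

```bash
python3 -c "
from h import *
s=readout.get_state();o=s['eef_pos'];print(o)
for a in range(65,200,5):
  r=.1;print(a,(np.array([.5745+r*np.cos(np.radians(a)),.0725+r*np.sin(np.radians(a))])*1000-o[:2]*1000).round(1))
"
```

```text
[0.61822356 0.1630006  0.10310315]
65 [-1.5  0.1]
70 [-9.5  3.5]
75 [-17.8   6.1]
80 [-26.4   8. ]
85 [-35.    9.1]
90 [-43.7   9.5]
95 [-52.4   9.1]
100 [-61.1   8. ]
105 [-69.6   6.1]
110 [-77.9   3.5]
115 [-86.    0.1]
120 [-93.7  -3.9]
125 [-101.1   -8.6]
130 [-108.   -13.9]
135 [-114.4  -19.8]
140 [-120.3  -26.2]
145 [-125.6  -33.1]
150 [-130.3  -40.5]
155 [-134.4  -48.2]
160 [-137.7  -56.3]
165 [-140.3  -64.6]
170 [-142.2  -73.1]
175 [-143.3  -81.8]
180 [-143.7  -90.5]
185 [-143.3  -99.2]
190 [-142.2 -107.9]
195 [-140.3 -116.4]
```

Request:
{"name": "move_arm", "arguments": {
  "commands": [
    [0,0,0,0,0,-20,255],
    [0,0,0,0,0,-40,255],
    [0,0,0,0,0,-55,255],
    [0,0,0,0,0,-59,255],
    [0,0,0,0,0,-59,255]
  ]
}}

```text
time: 3.25
eef_pos: [0.6184, 0.163, 0.0443]
tcp_rot: [0.415, 0.572, -0.413, 0.574]
contact_force: [-0.3, 0.3, 0.7]
opening: -0.001
```

Request:
{"name": "move_arm", "arguments": {
  "commands": [
    [0,0,0,-4,2,-1,255],
    [0,0,0,-9,4,-1,255],
    [0,0,0,-13,5,-1,255],
    [0,0,0,-17,6,-1,255],
    [0,0,0,-22,7,-1,255],
    [0,0,0,-26,8,-1,255],
    [0,0,0,-31,9,-1,255],
    [0,0,0,-35,9,-1,255],
    [0,0,0,-41,9,-1,255],
    [0,0,0,-47,9,-1,255],
    [0,0,0,-53,9,-1,255],
    [0,0,0,-61,8,-1,255]
  ]
}}

```text
time: 4.45
eef_pos: [0.557, 0.171, 0.0433]
tcp_rot: [0.415, 0.572, -0.413, 0.574]
contact_force: [1.6, -0.5, 0.0]
opening: -0.004
```

```bash
python3 fit.py; python3 -c "
from h import *
c=cam('scene');cv2.imwrite('pics/b_scene.png',cv2.resize(c['color'][170:290,290:450,::-1],(640,480),interpolation=cv2.INTER_CUBIC))"
```

```text
top axis [0.5722 0.0735] rot 19.5 rmax 0.066 0.111 stripe ang 17.5 stripe mid [0.7291 0.1228 0.1105] ang from axis 17.5 rect ((625.8156127929688, 91.3576889038086), (267.4388427734375, 157.44140625), 17.399459838867188)
   R [0.5889 0.0257 0.0893] r 0.0507 ang -70.7
   G [0.5565 0.1223 0.0878] r 0.0513 ang 107.8
scene axis [0.5767 0.0714] rot 20.8 rmax 0.063 0.113 stripe ang 16.7 stripe mid [0.7297 0.1222 0.1121] ang from axis 18.3 rect ((627.721435546875, 90.43414306640625), (261.22021484375, 151.60755920410156), 17.779787063598633)
   R [0.5939 0.0254 0.0896] r 0.0491 ang -69.5
   G [0.5572 0.119  0.0896] r 0.0514 ang 112.3
4.55 [0.5558 0.171  0.0429] [[0.002, 0.95, 0.313], [0.001, 0.313, -0.95], [-1.0, 0.002, -0.0]] [ 0.15 -0.19 -0.26] 0.002946921914341709
```

View pics/b_scene.png

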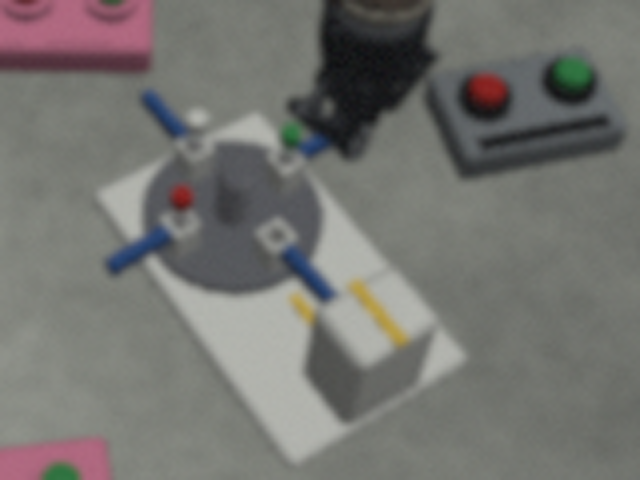

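The push works: the rotor is at about +20° with forces under 2 N. Continuing along the arc.

```bash
python3 -c "
from h import *
s=readout.get_state();o=s['eef_pos']
for a in range(105,192,4):
  r=.1;print(a,(np.array([.5745+r*np.cos(np.radians(a)),.0725+r*np.sin(np.radians(a))])*1000-o[:2]*1000).round())
"
```

```text
105 [-8. -2.]
109 [-14.  -4.]
113 [-21.  -7.]
117 [-27.  -9.]
121 [-33. -13.]
125 [-39. -17.]
129 [-45. -21.]
133 [-50. -25.]
137 [-55. -30.]
141 [-59. -36.]
145 [-64. -41.]
149 [-67. -47.]
153 [-71. -53.]
157 [-74. -59.]
161 [-76. -66.]
165 [-78. -73.]
169 [-80. -79.]
173 [-81. -86.]
177 [-82. -93.]
181 [ -82. -100.]
185 [ -81. -107.]
189 [ -81. -114.]
```

Request:
{"name": "move_arm", "arguments": {
  "commands": [
    [0,0,0,-8,-2,0,255],
    [0,0,0,-14,-4,0,255],
    [0,0,0,-21,-7,0,255],
    [0,0,0,-27,-9,0,255],
    [0,0,0,-33,-13,0,255],
    [0,0,0,-39,-17,0,255],
    [0,0,0,-45,-21,0,255],
    [0,0,0,-50,-25,0,255],
    [0,0,0,-55,-30,0,255],
    [0,0,0,-59,-36,0,255],
    [0,0,0,-64,-41,0,255],
    [0,0,0,-67,-47,0,255]
  ]
}}

```text
time: 5.8
eef_pos: [0.4887, 0.1237, 0.043]
tcp_rot: [0.415, 0.573, -0.414, 0.573]
contact_force: [0.8, -0.2, 0.1]
opening: -0.003
```

```bash
python3 fit.py; python3 -c "
from h import *
c=cam('scene');cv2.imwrite('pics/c_scene.png',cv2.resize(c['color'][170:290,290:450,::-1],(640,480),interpolation=cv2.INTER_CUBIC))
s=readout.get_state();o=s['eef_pos'];print(np.degrees(np.arctan2(o[1]-.0725,o[0]-.5745)),np.hypot(o[1]-.0725,o[0]-.5745))
for a in range(149,192,3):
  r=.1;print(a,(np.array([.5745+r*np.cos(np.radians(a)),.0725+r*np.sin(np.radians(a))])*1000-o[:2]*1000).round())
"
```

```text
top axis [0.5721 0.0731] rot -18.9 rmax 0.067 0.111 stripe ang 17.3 stripe mid [0.728  0.1225 0.1096] ang from axis 17.6 rect ((625.6155395507812, 91.15814208984375), (267.4673156738281, 157.2176055908203), 17.60417938232422)
   R [0.6206 0.0557 0.0881] r 0.0515 ang -19.7
   G [nan nan nan] r nan ang nan
scene axis [0.5764 0.0725] rot -18.2 rmax 0.066 0.11 stripe ang 17.2 stripe mid [0.7296 0.1222 0.1117] ang from axis 18.0 rect ((629.7850341796875, 90.41533660888672), (255.74037170410156, 151.23040771484375), 18.16567039489746)
   R [0.6231 0.0574 0.0904] r 0.049 ang -17.9
   G [0.5287 0.0878 0.0893] r 0.0502 ang 162.2
5.9 [0.4884 0.1234 0.0428] [[0.001, 0.95, 0.313], [0.0, 0.313, -0.95], [-1.0, 0.001, -0.0]] [-0.26  0.15 -0.66] -0.00445760865577559
149.24586808682545 0.09992304702856525
149 [0. 0.]
152 [-2. -4.]
155 [-5. -9.]
158 [ -7. -14.]
161 [ -9. -19.]
164 [-10. -24.]
167 [-12. -29.]
170 [-13. -34.]
173 [-13. -39.]
176 [-14. -44.]
179 [-14. -49.]
182 [-14. -55.]
185 [-14. -60.]
188 [-13. -65.]
191 [-12. -70.]
  return _methods._mean(a, axis=axis, dtype=dtype,
  ret = um.true_divide(
```

View pics/c_scene.png

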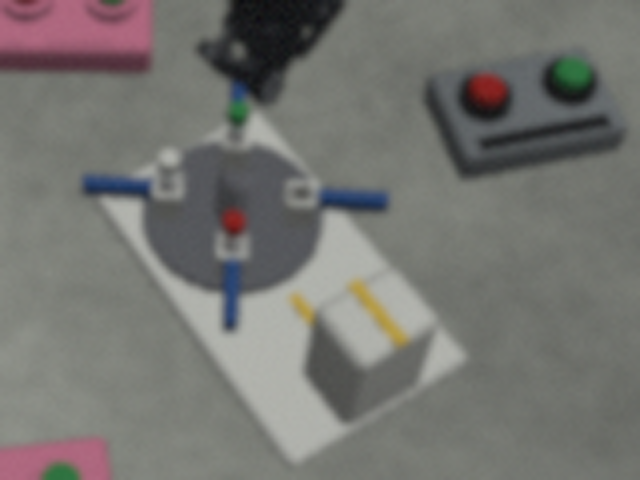

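The red tube is at about −18.5°, so 36° remain. I'll go a little short, look, then trim.

Request:
{"name": "move_arm", "arguments": {
  "commands": [
    [0,0,0,-2,-4,0,255],
    [0,0,0,-5,-9,0,255],
    [0,0,0,-7,-14,0,255],
    [0,0,0,-9,-19,0,255],
    [0,0,0,-10,-24,0,255],
    [0,0,0,-12,-29,0,255],
    [0,0,0,-13,-34,0,255],
    [0,0,0,-13,-39,0,255],
    [0,0,0,-14,-44,0,255],
    [0,0,0,-14,-49,0,255],
    [0,0,0,-14,-52,0,255],
    [0,0,0,-14,-52,0,255]
  ]
}}

```text
time: 7.15
eef_pos: [0.4745, 0.0711, 0.0428]
tcp_rot: [0.415, 0.573, -0.415, 0.573]
contact_force: [-0.0, 0.6, 0.3]
opening: 0.001
```

```bash
python3 fit.py 2>/dev/null; python3 -c "
from h import *
c=cam('scene');cv2.imwrite('pics/d_scene.png',cv2.resize(c['color'][170:290,290:450,::-1],(640,480),interpolation=cv2.INTER_CUBIC))
s=readout.get_state();o=s['eef_pos'];print(np.degrees(np.arctan2(o[1]-.0725,o[0]-.5745)),np.hypot(o[1]-.0725,o[0]-.5745))
"
```

```text
top axis [0.5726 0.0732] rot 12.7 rmax 0.065 0.11 stripe ang 17.5 stripe mid [0.7283 0.1227 0.1098] ang from axis 17.6 rect ((626.4764404296875, 91.44993591308594), (267.2840576171875, 157.486328125), 17.479833602905273)
   R [0.6207 0.0848 0.0889] r 0.0495 ang 13.6
   G [nan nan nan] r nan ang nan
scene axis [0.5766 0.0719] rot 12.7 rmax 0.063 0.113 stripe ang 17.0 stripe mid [0.7301 0.1223 0.1121] ang from axis 18.2 rect ((628.40478515625, 90.01986694335938), (260.7601318359375, 150.52902221679688), 17.7812442779541)
   R [0.6255 0.0838 0.0902] r 0.0504 ang 13.7
   G [0.5271 0.0612 0.0889] r 0.0507 ang -167.8
7.25 [0.4744 0.0714 0.0427] [[0.0, 0.95, 0.313], [0.0, 0.313, -0.95], [-1.0, 0.0, -0.0]] [0.55 0.28 0.88] -0.001253001900495544
-179.41503659651434 0.10012339321633988
```

View pics/d_scene.png

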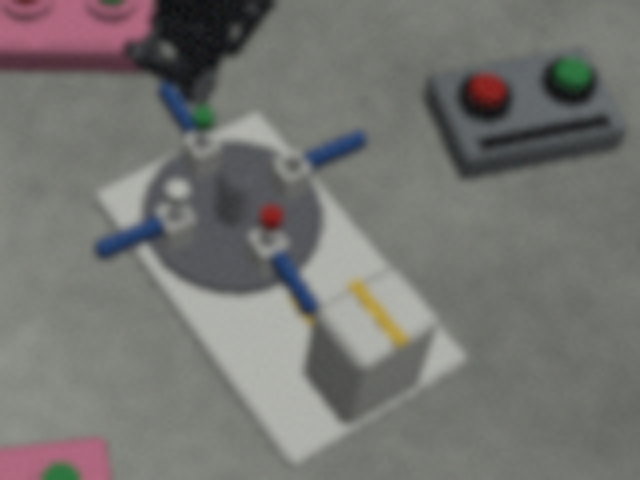

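4.8° remain, which is about 8.5 mm along −y.

Request:
{"name": "move_arm", "arguments": {
  "commands": [
    [0,0,0,0,-3,0,255],
    [0,0,0,0,-5,0,255],
    [0,0,0,0,-7,0,255],
    [0,0,0,0,-8.5,0,255],
    [0,0,0,0,-8.5,0,255],
    [0,0,0,0,-8.5,0,255]
  ]
}}

```text
time: 7.9
eef_pos: [0.4742, 0.0628, 0.0426]
tcp_rot: [0.414, 0.573, -0.415, 0.573]
contact_force: [-0.7, -0.2, -0.3]
opening: 0.002
```

```bash
python3 fit.py 2>/dev/null
```

```text
top axis [0.5724 0.0734] rot 17.0 rmax 0.067 0.109 stripe ang 17.3 stripe mid [0.7279 0.1226 0.111 ] ang from axis 17.5 rect ((625.7141723632812, 91.62023162841797), (265.4721984863281, 157.69520568847656), 17.19426918029785)
   R [0.6196 0.0881 0.0911] r 0.0494 ang 17.3
   G [nan nan nan] r nan ang nan
scene axis [0.5768 0.072 ] rot 16.9 rmax 0.064 0.112 stripe ang 16.5 stripe mid [0.7299 0.1223 0.112 ] ang from axis 18.2 rect ((626.9376220703125, 90.18941497802734), (260.97821044921875, 150.4195098876953), 17.5588321685791)
   R [0.6242 0.0868 0.0895] r 0.0497 ang 17.4
   G [0.5294 0.0578 0.0893] r 0.0495 ang -163.4
8.0 [0.4742 0.0629 0.0426] [[-0.0, 0.95, 0.313], [-0.0, 0.313, -0.95], [-1.0, -0.0, 0.0]] [ 0.3   0.48 -0.58] 0.0014884570091881653
```

The rotor is at 17.0° against a target of 17.5°, an offset of about 0.5 mm at the tube. I'll back off, rise and move above the green button at about (0.5325, 0.3655).

Request:
{"name": "move_arm", "arguments": {
  "commands": [
    [0,0,0,0,6,0,255],
    [0,0,0,-2,14,0,255],
    [0,0,0,-2,14,30,255],
    [0,0,0,-2,14,70,255],
    [0,0,0,0,25,100,255],
    [0,0,0,10,70,105,255],
    [0,0,0,20,117,105,255],
    [0,0,0,30,164,105,255],
    [0,0,0,39,211,105,255],
    [0,0,0,49,258,105,255],
    [0,0,0,58,303,100,255],
    [0,0,0,58,303,70,255]
  ]
}}

```text
time: 9.2
eef_pos: [0.5349, 0.373, 0.117]
tcp_rot: [0.417, 0.572, -0.409, 0.575]
contact_force: [0.8, -0.2, -0.8]
opening: -0.004
```

Request:
{"name": "move_arm", "arguments": {
  "commands": [
    [0,0,0,0,0,0,255],
    [0,0,0,0,0,0,255]
  ]
}}

```text
time: 9.4
eef_pos: [0.5341, 0.3737, 0.1168]
tcp_rot: [0.416, 0.573, -0.409, 0.575]
contact_force: [0.0, 1.0, -0.0]
opening: -0.001
```

```bash
python3 fit.py 2>/dev/null; python3 -c "
from h import *
for n,(r,k) in dict(scene=((150,270),(330,490)),top=((120,240),(200,360))).items():
  c=cam(n);cv2.imwrite('pics/e_%s.png'%n,cv2.resize(c['color'][r[0]:r[1],k[0]:k[1],::-1],(640,480),interpolation=cv2.INTER_CUBIC))"
```

```text
top axis [0.5724 0.0734] rot 16.9 rmax 0.066 0.112 stripe ang 17.2 stripe mid [0.7282 0.1224 0.1122] ang from axis 17.5 rect ((625.7327880859375, 91.52275085449219), (267.2397766113281, 157.79940795898438), 17.460657119750977)
   R [0.6194 0.0883 0.091 ] r 0.0494 ang 17.6
   G [0.525  0.0596 0.0883] r 0.0494 ang -163.8
scene axis [0.5766 0.0715] rot -72.9 rmax 0.063 0.113 stripe ang 16.8 stripe mid [0.7299 0.1222 0.1119] ang from axis 18.3 rect ((627.2066650390625, 90.40702819824219), (261.13134765625, 151.24407958984375), 17.165555953979492)
   R [0.624  0.0869 0.0904] r 0.0498 ang 17.9
   G [0.5287 0.0576 0.0895] r 0.0499 ang -163.8
9.5 [0.5354 0.373  0.1186] [[0.012, 0.948, 0.317], [0.007, 0.317, -0.948], [-1.0, 0.013, -0.003]] [-0.26 -0.37 -1.21] -5.3506582998761335e-06
```

View pics/e_scene.png

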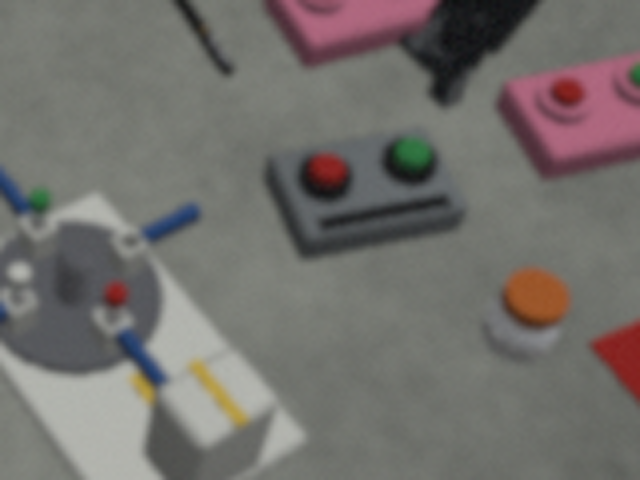

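View pics/e_top.png

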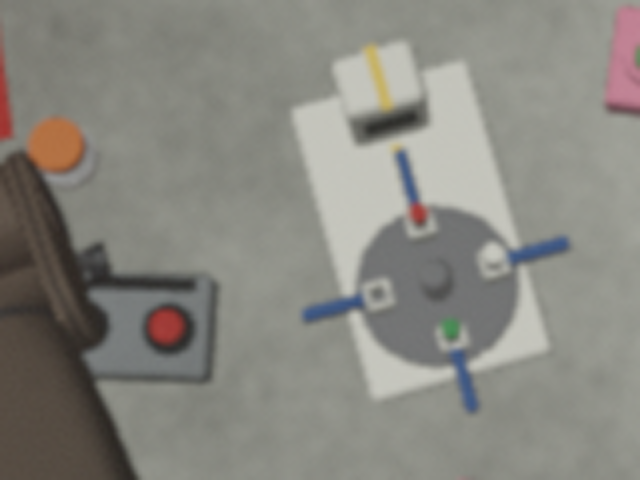

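The tube lines up with the stripe in the top view: cap (418,213), arm pointing to (400,148). I'll check where the fingertip is relative to the button in the same camera.

```bash
python3 -c "
from h import *
s=readout.get_state();o=s['eef_pos'];print(o)
c=cam('scene');print('tcp px',proj(c,o),'button',proj(c,[.5325,.3655,.057]))
cl=cloud(c);m=(c['color'].max(-1)<90)&(np.linalg.norm(cl-o,axis=-1)<.04)
p=cl[m];p=p[p[:,2]<.135];print(len(p),p.min(0),p.max(0),p.mean(0))
g=masks(c)['green'];v,u=np.nonzero(g&(np.hypot(cl[...,0]-.53,cl[...,1]-.365)<.03));print('btn px',u.mean(),v.mean(),np.median(cl[v,u],0))
print(s['qpos'],s['dq'])
"
```

```text
[0.53565742 0.37266525 0.11875907]
tcp px [[440.26305331 175.23353111]] button [[432.77435578 187.80405566]]
16 [0.53617965 0.35766504 0.12403508] [0.54629659 0.38141011 0.13469972] [0.54169358 0.36791008 0.13061488]
btn px 432.5483870967742 188.43548387096774 [0.53371514 0.36478654 0.05652987]
[4.52104843e-01 3.38651259e-01 1.72718907e+00 1.45243043e-03
 1.06176452e+00 1.69983204e+00] [-0.0014728   0.00094437  0.00331427 -0.00023693  0.00029664 -0.00074246]
```

Request:
{"name": "move_arm", "arguments": {
  "commands": [
    [0,0,0,-3,-7,0,255],
    [0,0,0,-3,-7,-20,255],
    [0,0,0,-3,-7,-40,255],
    [0,0,0,-3,-7,-52,255],
    [0,0,0,-3,-7,-52,255],
    [0,0,0,-3,-7,-52,255]
  ]
}}

```text
time: 10.25
eef_pos: [0.5329, 0.3654, 0.0671]
tcp_rot: [0.418, 0.572, -0.409, 0.576]
contact_force: [0.2, 0.5, 0.4]
opening: 0.0
```

```bash
python3 -c "
from h import *
c=cam('scene');cv2.imwrite('pics/f_scene.png',cv2.resize(c['color'][150:240,370:490,::-1],(640,480),interpolation=cv2.INTER_CUBIC));print(readout.get_state()['eef_pos'])"
```

```text
[0.53332663 0.3657307  0.06772861]
```

View pics/f_scene.png

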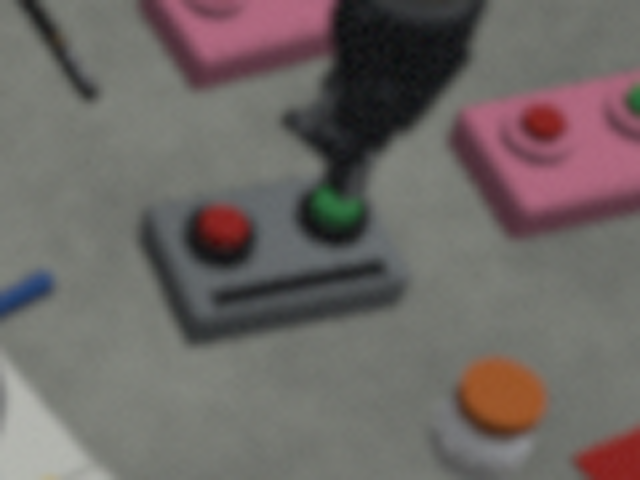

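The fingertip is just above the middle of the green cap at (337,208) and well clear of the red one. Pressing in small steps.

Request:
{"name": "move_arm", "arguments": {
  "commands": [
    [0,0,0,0,0,-6,255],
    [0,0,0,0,0,-9,255],
    [0,0,0,0,0,-11,255],
    [0,0,0,0,0,-13,255],
    [0,0,0,0,0,-14,255],
    [0,0,0,0,0,-14,255]
  ]
}}

```text
time: 10.9
eef_pos: [0.5334, 0.3658, 0.0541]
tcp_rot: [0.418, 0.571, -0.408, 0.576]
contact_force: [-0.8, -0.6, 2.2]
opening: 0.001
```

Request:
{"name": "move_arm", "arguments": {
  "commands": [
    [0,0,0,0,0,-1,255],
    [0,0,0,0,0,-2,255],
    [0,0,0,0,0,-3,255],
    [0,0,0,0,0,-3,255]
  ]
}}

```text
time: 11.3
eef_pos: [0.5334, 0.3658, 0.0512]
tcp_rot: [0.418, 0.571, -0.408, 0.576]
contact_force: [-1.5, -1.0, 5.7]
opening: -0.001
```

Request:
{"name": "move_arm", "arguments": {
  "commands": [
    [0,0,0,0,0,-1,255],
    [0,0,0,0,0,-1.5,255],
    [0,0,0,0,0,-1.5,255],
    [0,0,0,0,0,-1.5,255]
  ]
}}

```text
time: 11.7
eef_pos: [0.5335, 0.3658, 0.0511]
tcp_rot: [0.418, 0.572, -0.408, 0.576]
contact_force: [-4.0, -2.5, 9.3]
opening: -0.002
```

The button has bottomed out: the TCP stays at 0.051 m while the force rises to 9 N. Lifting off and clearing.

Request:
{"name": "move_arm", "arguments": {
  "commands": [
    [0,0,0,0,0,4,255],
    [0,0,0,0,0,10,255],
    [0,0,0,0,0,40,255],
    [0,0,0,0,0,80,255],
    [0,0,0,0,0,120,255],
    [0,0,0,0,0,160,255],
    [0,0,0,-20,40,170,255],
    [0,0,0,-40,85,170,255],
    [0,0,0,-60,130,170,255],
    [0,0,0,-60,130,170,255],
    [0,0,0,-60,130,170,255]
  ]
}}

```text
time: 12.8
eef_pos: [0.4726, 0.4967, 0.22]
tcp_rot: [0.417, 0.572, -0.408, 0.576]
contact_force: [-0.6, -0.1, -0.8]
opening: -0.004
```

```bash
python3 fit.py 2>/dev/null; python3 meas.py | egrep 'top|scene|green|red'; python3 -c "
from h import *
for n in ('scene','top'):
  c=cam(n,'g_%s.png'%n)
  if n=='top': cv2.imwrite('pics/gz.png',cv2.resize(c['color'][120:240,200:360,::-1],(640,480),interpolation=cv2.INTER_CUBIC))"
```

```text
top axis [0.5724 0.0735] rot 17.0 rmax 0.065 0.11 stripe ang 18.2 stripe mid [0.7283 0.1226 0.1093] ang from axis 17.5 rect ((625.6751708984375, 91.37741088867188), (267.60003662109375, 157.94735717773438), 17.46894073486328)
   R [0.621  0.0882 0.0864] r 0.0508 ang 16.9
   G [0.5256 0.0596 0.09  ] r 0.0488 ang -163.5
scene axis [0.5768 0.0719] rot 17.0 rmax 0.063 0.112 stripe ang 17.1 stripe mid [0.7299 0.1222 0.1119] ang from axis 18.2 rect ((627.4852294921875, 90.22468566894531), (260.30157470703125, 148.90611267089844), 17.25124168395996)
   R [0.624  0.0873 0.0896] r 0.0496 ang 18.1
   G [0.5277 0.057  0.0902] r 0.0513 ang -163.1
12.9 [0.4738 0.4951 0.2203] [[0.013, 0.949, 0.316], [0.007, 0.316, -0.949], [-1.0, 0.014, -0.002]] [-0.11 -0.55  0.46] 0.002269661443424345
top
green 25 px [362.4 134. ] med [ 0.7662 -0.1021  0.0555] min [ 0.757 -0.112  0.05 ] max [ 0.773 -0.095  0.07 ]
green 55 px [219.6 200.3] med [0.5293 0.3671 0.0565] min [0.516 0.356 0.042] max [0.543 0.38  0.064]
green 10 px [312.2 201.5] med [0.526  0.0598 0.0876] min [0.521 0.057 0.079] max [0.531 0.063 0.09 ]
g
[... 843 characters left out ...]
4] med [0.528  0.0573 0.09  ] min [0.523 0.052 0.086] max [0.533 0.063 0.092]
green 50 px [304.9 290.3] med [ 0.7704 -0.104   0.0581] min [ 0.761 -0.114  0.053] max [ 0.78  -0.095  0.062]
red 36 px [410.5 145.5] med [0.3368 0.371  0.0578] min [0.326 0.358 0.044] max [0.347 0.391 0.061]
red 40 px [296.  166.9] med [ 0.339  -0.0369  0.0575] min [ 0.321 -0.049  0.05 ] max [ 0.348 -0.026  0.063]
red 61 px [411.4 192.4] med [0.5332 0.2929 0.0564] min [0.519 0.279 0.046] max [0.543 0.311 0.062]
red 19 px [358.6 223. ] med [0.6233 0.087  0.0898] min [0.617 0.081 0.085] max [0.629 0.094 0.093]
red 81 px [277.4 293.4] med [ 0.7613 -0.1749  0.058 ] min [ 0.748 -0.187  0.048] max [ 0.772 -0.162  0.061]
```

View pics/g_scene.png

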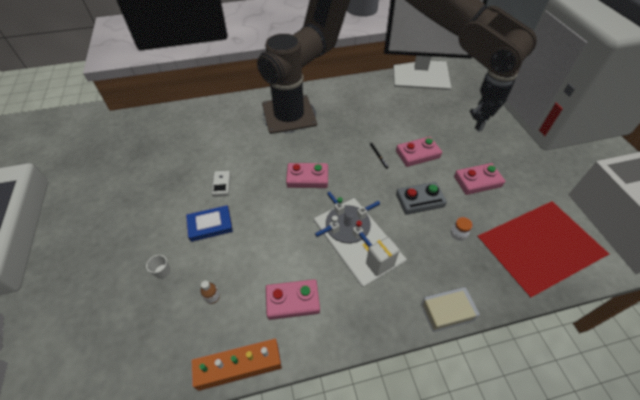

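View pics/gz.png

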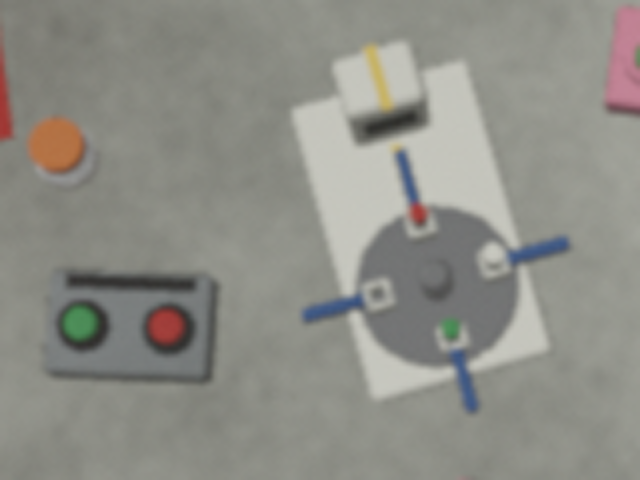

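The red cap at (418,213) is in line with the yellow stripe. The green button is back at its original height, nothing else has moved, and the arm is clear. Handing in.

```bash
python3 -c "
from h import *
print(ctrl.sign_off())"
```

```text
the job is handed in; nothing more can be done
None
```

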